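Nip a ring band in the empty clamp of a five-station block

ROBOT

A 7-joint arm with a two-finger parallel gripper is mounted at the origin on the work surface. World frame = base frame: x ahead of the robot, y to its left, z up, the work surface at z = 0. Lengths are in m, angles in degrees, forces in N, time in s.
With the tool pointing down it reaches from about 0.425 to 0.875 m from the base axis. Payload 4.7 kg.
Tool frame: the origin (TCP) lies on the mounting face of the last link; the fingertips stand 182 mm ahead of it and the grasp point (between the pads) lies 164 mm ahead of it; z points along the fingers, x is the direction in which the jaws open and shut, and the axes are right-handed (so a half turn about z gives the same grasp; the last joint's range is limited). The gripper opens to 87 mm and grips with 3 to 60 N. Pads are 19 mm wide; open, the fingers measure 117 mm over their backs; the gripper's body (75 mm by 190 mm) begins 51 mm behind the grasp point.
Start: joints at [-65.942, 18.392, -4.016, 83.108, 1.295, 78.541, -3.26], TCP at [0.257, 0.597, 0.405] pointing down, gripper open.
Joint ranges: [-163.93, 163.93], [-17.29, 119.83], [-79.2, 71.16], [3.27, 140.29], [-89.18, 269.18], [5.43, 117.66], [-154.24, 154.24]. Speed limits (degrees/s): [147.25, 147.25, 180, 180, 180, 180, 180].

INTERFACE

Orientations are given as [roll, pitch, yaw] about the fixed x, y, z axes, in that order (R = Rz(yaw) Ry(pitch) Rx(roll)).
In Python, from cell import status, cams, env, outline_of, landmark_of gives the robot as it stands. The module is installed in compiled form; this text tells all that it offers.
- The arm moves only by the tool jog_arm, never from a script. Its argument "rows" is a list of rows, each a list of 7 numbers: the closure, from 0 (fully open) to 1 (shut), then the shift along the tool's x, y, z in m, then the turn, a rotation vector about the tool's x, y, z in degrees. A call has 1 to 12 rows; each row shifts and turns the commanded pose from where the row before left it, along the tool's axes as they then stand; what a row does not reach is not made up. A row lasts 1/12 s, in which the tool goes at most 41.7 mm and 7.16 degrees, less where a joint would pass 70% of its speed; a pose out of reach is approached as far as the arm can. A call with a gripper value outside its range is refused whole. The fingers move at their own pace and stop on an object; "grip_force" is the grip in N (left out, the last holds). Time passes only in rows, so rows that do not move let the fingers close. It gives the time, the measured TCP pose, the force and the opening at its end, in the units of the state.
- status.get_obs(): the state, without advancing time (a new reading comes with each control period).
- cams.read_camera(name): name is "scene" or "top" or "wrist"; returns (picture, depth): 400x640x3 uint8, red, green, blue; 400x640 float32, m along the optical axis (not along the pixel's ray), 0 where there is no reading.
- cams.camera_params(name): a dict with "vfov" (degrees; the focal length in pixels is half the picture's height over the tangent of half this angle, whatever the lens; pixels are square), "cx", "cy" (the principal point, pixels), "eye" and "attitude" of the camera in the world. Camera axes: x right, y up, looking along -z (the intrinsics and any distortion apply to the point x, -y, -z); pixel columns grow to the right and rows downward; lengths in m; the calibration is good to about 2 mm. The wrist camera is an equidistant fisheye: a pixel r from the principal point sees the ray r / f radians off the axis. A picture is of the moment at which its call begins: read the wrist's pose just before it. camera_params takes no time and is no camera call; for the wrist camera it gives the pose at the moment of the call.
- env.sign_off(): hands the job in, once; it reports no verdict.
Trained networks look in the newest picture that a camera, given by its name, has taken for a name from the list of things; names that differ only in an ending like _2 or _b are one class to them, and where a whole thing is asked for, a point or a joint stands for the part that bears it (a point fixed in the world has none). Each returns a list of dicts, best first, with "conf" (0 to 1); they miss things now and then, are a little off and sometimes report something else, mostly with a low value. They report only what shows in the picture. A call takes as long as a camera call.
- outline_of(camera, name): "pixels" (400x640 bool, what is visible of it) and "box" ([left, top, right, bottom] in pixels, round what is visible of it).
- landmark_of(camera, name): "position" ([row, column] in pixels: a listed point, or the origin of a listed thing).
The state is a dict: "time_s": time; "qpos": joint angles; "joint_velocities": joint speeds; "effort": joint torques, N m; "tool_pos": TCP position; "tool_rot": TCP orientation; "force": force on the tool from outside, world axes, zero at the start; "wrist_torque": the same for the moment, N m; "grip_width": finger opening in m.
Only numpy, scipy, OpenCV 4.12 (cv2) and the standard library are available. Lean on these libraries where they do the work, as an engineer would, in place of code of your own. Each camera call takes 0.05 s, during which the arm holds its last target. There are 200 camera calls.

TASK

Lay the wide ring band flat into the empty clamping station, between its jaw and its vee, and let go of it. Then turn that station's knob clockwise until the jaw holds the ring home in the vee with about 10 N, a light thumb's push: go by feel, since under 5 N it slips and over 15 N at any time it is marked. Do not brush the neighbouring stations or their knobs, leave everything else on the bench where it is, and finish with the knob let go.

Things in the scene. Friction and masses are not known exactly. Their poses are not given: they have to be found in the camera images.
- band_center (a point): The ring to be clamped: a plain wide brass-coloured band, 26 mm outside, 20 mm inside, 14 mm high, 26 g, lying flat (its axis is z) on the 14 mm thick wooden sweep board; the widest of the three loose rings there. The point is its centre, half-way up (7 mm above its underside).
- plate: Grey steel plate 170 x 300 x 8 mm carrying five clamping stations side by side, 56 mm apart; origin under its centre, y along the row. The stations have the plate's heading. Any of the five places may hold the empty station.
- station: The empty station: dark steel block 140 x 55.5 x 30 mm, like its neighbours. Origin at the centre of its underside, x from its knob end to its vee end, y along the row, z up. Ring and jaw lie on its flat top (the deck), 30 mm above the origin. Told by its knob's bar, which lies along the row, across the others', and by the missing ring.
- home (a point): The ring centre's place once it is home in the vee: station x 35 mm, y 0, 7 mm above the deck. At the start the ring has 7 to 16 mm of clearance in x between pad and vee: put it down about 3.5 mm short of this point, on the -x (jaw) side, and the jaw will push it home.
- vee (a point): Foot of the vee's bottom, on the deck, 14 mm past home in station x. Its two faces are 12 mm high, 25 degrees off square, and reach 13 mm either side in y; like the 18 mm wide jaw pad it is no wider than the ring, so fingers fit beside the ring in y.
- knob_grip (a point): On the axis of the empty station's knob (station x -45 mm), at the height to grip, 33 mm above the deck. A black bar 34 mm long, 12 mm wide, top 45 mm above the deck, on a round flange 34 mm across, top 9 mm above the deck. The bar lies along this point's y axis and turns with it.
- knob_top (a point): Top of that knob on its axis. The next knobs are 56 mm away along the row and their bars reach up to 18 mm from their own axes: fingers turning this knob must stay within 36 mm of its axis, so open them only a few mm wider than the bar when they stand along the row.
- knob (a joint): Turn of that knob, rad, growing clockwise seen from above (clamping); 0 to 0.2 at the start, stop at 2.1. At 0 the bar lies along the row, at 1.57 along station x. Steady drag 0.2 N m while turning; it stays where it is left. 10 mm of jaw travel per rad.
- feel (a point): A point on the deck half-way between knob and home, to tell how the knob feels: the drag is even until the ring is nipped (knob at about 0.85 to 1.65 rad, not known beforehand), then climbs by about 0.5 N m per rad (each 1 N on the ring adds 0.01 N m); 10 N comes about 0.2 rad past the first nip. Paused, one feels less than the drag, but the same rise.
- jaw: Steel jaw carriage of the empty station, with its spring-backed pad, driven by the knob towards the vee (+x). Origin on the deck at y 0, at station x = 0 when the knob is at 0. The pad (1 to 13 mm above the deck) is on a hand-set stem: its face is 6 to 13 mm ahead of this origin, different every time and not measured.
- nb0: A neighbouring station, of the same build and frame as the empty one, with another ring already clamped in its vee; its knob, at x -45 mm, has its bar roughly along x. Must not be brushed.
- nb1: A neighbouring station, of the same build and frame as the empty one, with another ring already clamped in its vee; its knob, at x -45 mm, has its bar roughly along x. Must not be brushed.
- nb2: A neighbouring station, of the same build and frame as the empty one, with another ring already clamped in its vee; its knob, at x -45 mm, has its bar roughly along x. Must not be brushed.
- nb3: A neighbouring station, of the same build and frame as the empty one, with another ring already clamped in its vee; its knob, at x -45 mm, has its bar roughly along x. Must not be brushed.
- small0: A narrow loose ring, 20 mm outside, 5 mm high, lying on the sweep board; origin under its centre. A bystander.
- small1: Another narrow loose ring, 20 mm outside, 5 mm high, on the sweep board; origin under its centre. A bystander.
- jar: Glass jar with green band and brass-coloured lid, 66 mm across, 70 mm high; origin under its centre. A bystander.
- beaker: White plastic beaker, 52 mm across, 65 mm high; origin under its centre. A bystander.
- tape: Brown roll lying flat, 90 mm across, 22 mm high; origin under its centre. A bystander.
- graver: Hand tool with wooden handle, 190 mm long, lying on the bench; origin under it. A bystander.
- cup: White cup, 64 mm across, 60 mm high; origin under its centre. A bystander.
- band: The same wide ring, as a solid; origin under its centre, z along its axis.

How it is judged:
By the outcome, as a careful person would: the job done as asked, in the order asked, and still so for the second after the job is handed in, with the robot touching nothing.
It also fails if it takes over 72 s, if anything falls off the work surface, if the arm or the gripper's body presses on something with over 40 N, if the wrist force passes 120 N, or if a joint passes its speed limit or range.

## Working session

There is one attempt and no reset: what is moved stays moved. The work goes in short steps, Python scripts to look and compute and a tool call to move; the robot and the scene stay as the last step left them, time stands still between calls to the robot, and variables do not carry over. Pictures are saved under pics/ and viewed, about 8 in all and at most 12, crops included, and the job is handed in when it is done.

Besides the shell and the picture viewer there is one more tool, called after "Request:" by a JSON object that holds its "fn" and its "kwargs", one argument or row to a line. jog_arm: Moves the arm, as the interface text tells. Its arguments: {"type":"object","properties":{"rows":{"type":"array"},"grip_force":{"type":"number"}},"required":["rows"]}

```bash
mkdir -p pics
cat > h.py <<'E'
import numpy as np, cv2
from scipy.spatial.transform import Rotation as R
from cell import status, cams, env, outline_of, landmark_of
def cam(name):
    p=cams.camera_params(name); return p
def rot(a):
    a=np.array(a,float)
    if a.shape==(3,3): return a
    if a.shape==(4,): return R.from_quat(a).as_matrix()
    return R.from_euler('xyz',a,degrees=True).as_matrix()
def ray(name,p,rc):
    f=200/np.tan(np.radians(p['vfov'])/2)
    u=(rc[1]-p['cx'])/f; v=(rc[0]-p['cy'])/f
    if name=='wrist':
        r=np.hypot(u,v); s=np.sin(r)/r if r>1e-9 else 1
        d=np.array([u*s,-v*s,-np.cos(r)])
    else: d=np.array([u,-v,-1.])
    return np.array(p['eye']),rot(p['attitude'])@d
def onz(name,p,rc,z):
    e,d=ray(name,p,rc); return e+d*(z-e[2])/d[2]
def proj(name,p,X):
    f=200/np.tan(np.radians(p['vfov'])/2)
    c=rot(p['attitude']).T@(np.array(X)-np.array(p['eye'])); x,y,z=c[0],-c[1],-c[2]
    if name=='wrist':
        h=np.hypot(x,y); t=np.arctan2(h,z); k=t/h if h>1e-9 else 1/z
        return p['cy']+f*y*k,p['cx']+f*x*k
    return p['cy']+f*y/z,p['cx']+f*x/z
def save(n,img): cv2.imwrite('pics/'+n+'.png',img[:,:,::-1])
E
python3 - <<'E'
from h import *
np.set_printoptions(precision=4,suppress=True)
for c in ['top','scene']:
    im,d=cams.read_camera(c); save(c,im); p=cam(c); print(c,p)
    for n in ['band_center','home','vee','knob_grip','knob_top','feel','station','plate','jaw','nb0','small0']:
        print(n,[(np.round(l['position'],1),round(l['conf'],2)) for l in landmark_of(c,n)[:4]])
print(status.get_obs())
E
```

```text
top {'vfov': 57.443857600001465, 'cx': 322.09547895398396, 'cy': 199.382718882405, 'eye': array([0.4275, 0.0037, 0.979 ]), 'attitude': array([  7.5699,   0.648 , -88.3335])}
band_center [(array([262. , 477.2]), 0.63)]
home [(array([194.1, 313.2]), 0.92)]
vee [(array([188. , 310.7]), 0.94)]
knob_grip [(array([225.2, 305.4]), 0.58)]
knob_top [(array([188.6, 309.4]), 0.73), (array([225.1, 306.4]), 0.67), (array([209.5, 292.4]), 0.47)]
feel [(array([210.7, 307.6]), 0.74)]
station [(array([209.4, 310.6]), 0.6)]
plate [(array([211.6, 353.3]), 0.21)]
jaw [(array([209. , 182.5]), 0.68), (array([208. , 309.8]), 0.58), (array([154.4, 222.4]), 0.29)]
nb0 [(array([211.8, 334.8]), 0.81), (array([207.9, 289. ]), 0.73), (array([210.2, 372.5]), 0.63), (array([208.8, 348.6]), 0.61)]
small0 [(array([154.7, 220.2]), 0.59), (array([224. , 443.7]), 0.56), (array([226.6, 485. ]), 0.39)]
scene {'vfov': 57.50468316983959, 'cx': 316.30666205180825, 'cy': 205.47765360044366, 'eye': array([1.3784, 0.1036, 0.8458]), 'attitude': array([47.9837,  1.2115, 94.409 ])}
band_center [(array([193. , 206.2]), 0.56)]
home
[... 298 characters left out ...]
0.37)]
nb0 [(array([218. , 343.2]), 0.87), (array([218.9, 292.4]), 0.86), (array([219. , 307.9]), 0.79), (array([217.6, 276.2]), 0.66)]
small0 [(array([222.1, 294.1]), 0.67)]
{'time_s': 1.2, 'qpos': array([-65.9408,  18.3918,  -4.0153,  83.1062,   1.2945,  78.5401,
        -3.2603]), 'joint_velocities': array([-0.0129, -0.063 ,  0.0283,  0.0026, -0.0391, -0.0021,  0.053 ]), 'effort': array([  0.0008, -49.1106,  -0.4025, -31.2758,  -0.0637,   0.0338,
         0.    ]), 'tool_pos': array([0.2566, 0.5972, 0.4048]), 'tool_rot': array([179.9976,  -0.0069,  66.7484]), 'force': array([ 0.3368,  0.0267, -0.5084]), 'wrist_torque': array([ 0.0025, -0.0442,  0.0099]), 'grip_width': 0.08674792758254576}
```

View pics/top.png

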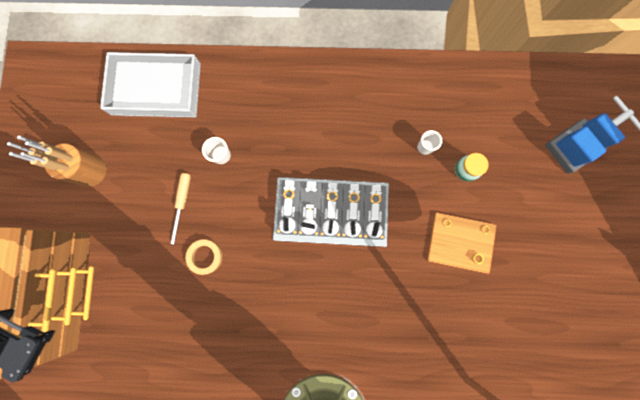

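View pics/scene.png

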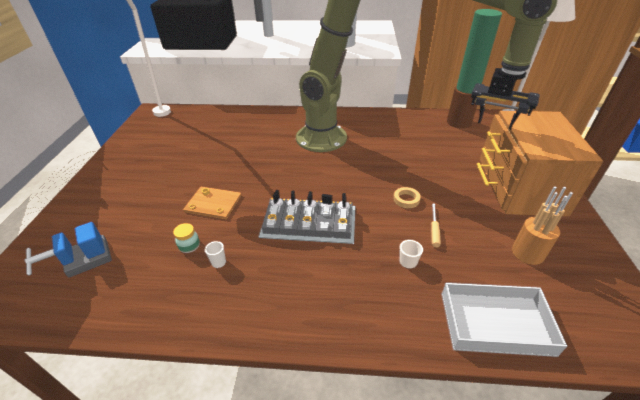

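Top view: the empty station is second from the left (knob bar along the row at about (225,308)). The board is at (243,462), with the wide band at about (258,478) and the small rings at (223,446) and (229,486).

Run:
```python
from h import *
np.set_printoptions(precision=4,suppress=True)
p=cam('top')
for n,rc,z in [('band',(262,477.2),.021),('band_eye',(258,478),.021),('home',(194.1,313.2),.045),('vee',(188,310.7),.038),('knob',(225.2,305.4),.071),('knobtop',(225.1,306.4),.083),('feel',(210.7,307.6),.038)]: print(n,onz('top',p,rc,z))
p=cam('scene')
for n,rc,z in [('band',(193,206.2),.021),('home',(219.6,327.9),.045),('vee',(223.7,324.8),.038),('knob',(196.6,327.5),.071),('feel',(213,326.8),.038)]: print(n,onz('scene',p,rc,z))
```

```text
band [ 0.4028 -0.386   0.021 ]
band_eye [ 0.413  -0.3884  0.021 ]
home [0.5644 0.0413 0.045 ]
vee [0.5813 0.0486 0.038 ]
knob [0.4819 0.0571 0.071 ]
knobtop [0.4815 0.054  0.083 ]
feel [0.5216 0.0547 0.038 ]
band [ 0.4216 -0.3798  0.021 ]
home [0.5574 0.0599 0.045 ]
vee [0.5692 0.0508 0.038 ]
knob [0.4769 0.0543 0.071 ]
feel [0.5199 0.0543 0.038 ]
```

Request:
{"fn": "jog_arm", "kwargs": {
  "rows": [
    [0.5,-0.027,0.028,0,0,0,0],
    [0.5,-0.027,0.028,0,0,0,0],
    [0.5,-0.027,0.028,0,0,0,0],
    [0.5,-0.027,0.028,0,0,0,0],
    [0.5,-0.027,0.028,0,0,0,0],
    [0.5,-0.027,0.028,0,0,0,0],
    [0.5,-0.027,0.028,0,0,0,0],
    [0.5,-0.027,0.028,0,0,0,0],
    [0.5,-0.027,0.028,0,0,0,0],
    [0.5,-0.027,0.028,0,0,0,0],
    [0.5,-0.027,0.028,0,0,0,0],
    [0.5,-0.027,0.028,0,0,0,0]
  ]
}}

```text
time_s: 2.2
tool_pos: [0.4377, 0.1649, 0.4052]
tool_rot: [180.0, -0.1, 66.8]
force: [0.8, 1.2, -0.4]
grip_width: 0.0435
```

Request:
{"fn": "jog_arm", "kwargs": {
  "rows": [
    [0.5,-0.027,0.028,0,0,0,7],
    [0.5,0,0,0,0,0,7],
    [0.5,0,0,0,0,0,7],
    [0.5,0,0,0,0,0,7],
    [0.5,0,0,0,0,0,7],
    [0.5,0,0,0,0,0,7],
    [0.5,0,0,0,0,0,7],
    [0.5,0,0,0,0,0,7],
    [0.5,0,0,0,0,0,7],
    [0.5,0,0,0,0,0,3.7],
    [0.5,0,0,0,0,0,0],
    [0.5,0,0,0,0,0,0]
  ]
}}

```text
time_s: 3.2
tool_pos: [0.4525, 0.131, 0.4049]
tool_rot: [-180.0, -0.0, 0.2]
force: [1.0, 0.6, 0.5]
grip_width: 0.0437
```

```bash
cat > look.py <<'E'
from h import *
import sys
np.set_printoptions(precision=4,suppress=True)
def look(name,zs):
    o=status.get_obs(); p=cam('wrist'); im,d=cams.read_camera('wrist'); save(name,im)
    print('t',o['time_s'],'tcp',o['tool_pos'],o['tool_rot'],'F',o['force'],'w',o['grip_width'])
    for n,z in zs.items():
        for l in landmark_of('wrist',n)[:3]: print(n,np.round(l['position'],1),round(l['conf'],2),onz('wrist',p,l['position'],z))
    return p,im,d
E
python3 - <<'E'
from look import *
p,im,d=look('w1',dict(home=.045,vee=.038,knob_grip=.071,knob_top=.083,feel=.038,jaw=.038,station=.008,nb0=.008,plate=0))
print(p)
E
```

```text
t 3.2 tcp [0.4525 0.131  0.4049] [-179.9897   -0.0172    0.166 ] F [0.9865 0.5821 0.4837] w 0.04369318038131744
home [247.8 379.3] 0.6 [0.5291 0.0502 0.045 ]
home [234.3 372.7] 0.37 [0.5197 0.0681 0.045 ]
vee [244.9 415.2] 0.65 [0.5776 0.0498 0.038 ]
vee [259.4 342.2] 0.63 [0.4848 0.0316 0.038 ]
knob_grip [256.9 343.3] 0.8 [0.4828 0.0513 0.071 ]
knob_grip [259.1 340.8] 0.45 [0.4801 0.0485 0.071 ]
knob_top [261.6 342.2] 0.8 [0.4807 0.0514 0.083 ]
feel [247.8 372. ] 0.63 [0.5214 0.0472 0.038 ]
jaw [244.8 379.7] 0.47 [0.5309 0.0511 0.038 ]
station [235.3 375.3] 0.58 [0.5307 0.0517 0.008 ]
nb0 [305.9 364.8] 0.92 [ 0.5242 -0.0615  0.008 ]
nb0 [195.6 376.3] 0.91 [0.5287 0.1061 0.008 ]
{'vfov': 65.70646984690485, 'cx': 316.24111049955866, 'cy': 199.5154355264202, 'eye': array([0.4522, 0.2047, 0.3848]), 'attitude': array([-15.4333,   0.0537,   0.1787])}
```

View pics/w1.png

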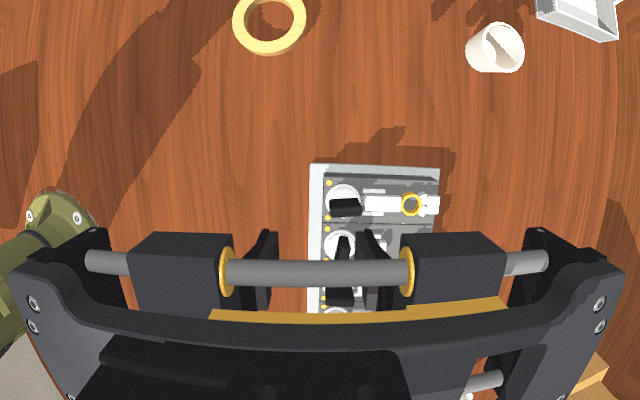

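Wrist view: the empty station is the second row, with its knob bar across at about (250,342). The other knobs' bars lie along the stations, and the first neighbour is at (203,375). Going on to the band.

Request:
{"fn": "jog_arm", "kwargs": {
  "rows": [
    [0.5,-0.003,0.04,0,0,0,0],
    [0.5,-0.003,0.04,0,0,0,0],
    [0.5,-0.003,0.04,0,0,0,0],
    [0.5,-0.003,0.04,0,0,0,0],
    [0.5,-0.003,0.04,0,0,0,0],
    [0.5,-0.003,0.04,0,0,0,0],
    [0.5,-0.003,0.04,0,0,0,0],
    [0.5,-0.003,0.04,0,0,0,0],
    [0.5,-0.003,0.04,0,0,0,0],
    [0.5,-0.003,0.04,0,0,0,0],
    [0.5,-0.003,0.04,0,0,0,0],
    [0.5,-0.003,0.04,0,0,0,0]
  ]
}}

```text
time_s: 4.7
tool_pos: [0.4164, -0.3508, 0.4053]
tool_rot: [180.0, -0.1, 0.1]
force: [1.5, 0.6, -0.7]
grip_width: 0.0434
```

Request:
{"fn": "jog_arm", "kwargs": {
  "rows": [
    [0.5,0,0.037,0,0,0,7],
    [0.5,0,0,0.01,0,0,7],
    [0.5,0,0,0.01,0,0,7],
    [0.5,0,0,0.01,0,0,7],
    [0.5,0,0,0.01,0,0,7],
    [0.5,0,0,0.01,0,0,7],
    [0.5,0,0,0.01,0,0,7],
    [0.5,0,0,0.01,0,0,7],
    [0.5,0,0,0.01,0,0,7],
    [0.5,0,0,0.01,0,0,7],
    [0.5,0,0,0.01,0,0,7],
    [0.5,0,0,0.01,0,0,7]
  ]
}}

```text
time_s: 5.7
tool_pos: [0.4172, -0.3858, 0.2943]
tool_rot: [-180.0, -0.0, -84.3]
force: [0.8, -0.9, -0.1]
grip_width: 0.0435
```

Request:
{"fn": "jog_arm", "kwargs": {
  "rows": [
    [0.5,0,0,0,0,0,6.2],
    [0.5,0,0,0,0,0,0],
    [0.5,0,0,0,0,0,0]
  ]
}}

```text
time_s: 5.95
tool_pos: [0.4172, -0.3859, 0.2947]
tool_rot: [180.0, -0.0, -90.0]
force: [0.4, -0.4, 0.2]
grip_width: 0.0435
```

Run:
```python
from look import *
p,im,d=look('w2',dict(band_center=.021,small0=.014,band=.014,jar=0))
```

```text
t 5.95 tcp [ 0.4172 -0.3859  0.2947] [179.9753  -0.0207 -89.9503] F [ 0.3827 -0.367   0.2255] w 0.04351124339260949
band_center [210.9 313.4] 0.97 [ 0.4093 -0.3827  0.021 ]
band_center [119.1 346.5] 0.6 [ 0.4872 -0.4096  0.021 ]
small0 [102.4 225.3] 0.74 [ 0.5032 -0.3076  0.014 ]
small0 [119.6 348.3] 0.67 [ 0.4867 -0.4118  0.014 ]
band [205.5 316.8] 0.67 [ 0.412  -0.3856  0.014 ]
band [100.7  70.9] 0.52 [ 0.5247 -0.128   0.014 ]
```

View pics/w2.png

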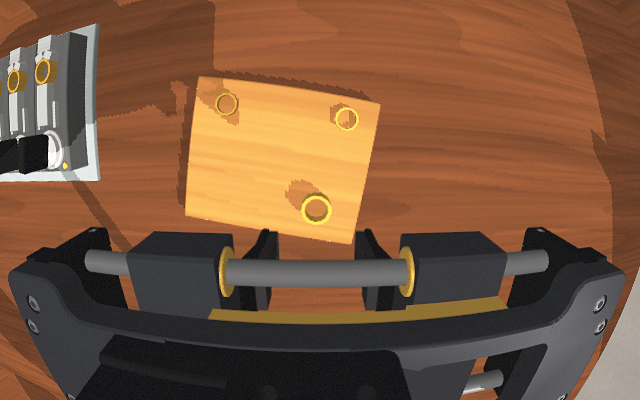

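The picture shows the band at (209,316), clear of the small rings at (103,226) and (118,347). The band is at about (0.4105,-0.384), so I go down and grip.

Request:
{"fn": "jog_arm", "kwargs": {
  "rows": [
    [0.5,-0.002,0.006,0.02,0,0,0],
    [0.5,0,0,0.03,0,0,0],
    [0.5,0,0,0.025,0,0,0],
    [0.5,0,0,0.012,0,0,0],
    [0.5,0,0,0.009,0,0,0],
    [0.5,0,0,0,0,0,0]
  ]
}}

```text
time_s: 6.7
tool_pos: [0.4109, -0.3841, 0.1982]
tool_rot: [180.0, 0.0, -90.1]
force: [0.5, -0.0, -0.2]
grip_width: 0.0435
```

Request:
{"fn": "jog_arm", "kwargs": {
  "grip_force": 15,
  "rows": [
    [0.85,0,0,0,0,0,0],
    [0.85,0,0,0,0,0,0],
    [0.85,0,0,0,0,0,0],
    [0.85,0,0,0,0,0,0],
    [0.85,0,0,0,0,0,0]
  ]
}}

```text
time_s: 7.12
tool_pos: [0.4113, -0.3843, 0.1997]
tool_rot: [-179.9, -0.0, -90.1]
force: [-1.1, 1.1, 3.8]
grip_width: 0.025
```

Run:
```python
from look import *
p,im,d=look('w3',dict(band_center=.021,band=.014))
```

```text
t 7.1167 tcp [ 0.4113 -0.3843  0.1997] [-179.9145   -0.0424  -90.1343] F [-1.0889  1.0628  3.7832] w 0.025011004374790567
band_center [251.3 314.2] 0.88 [ 0.41   -0.3823  0.021 ]
band [242.  315.2] 0.72 [ 0.4128 -0.3828  0.014 ]
band [109.8 364.6] 0.16 [ 0.4877 -0.4093  0.014 ]
```

View pics/w3.png

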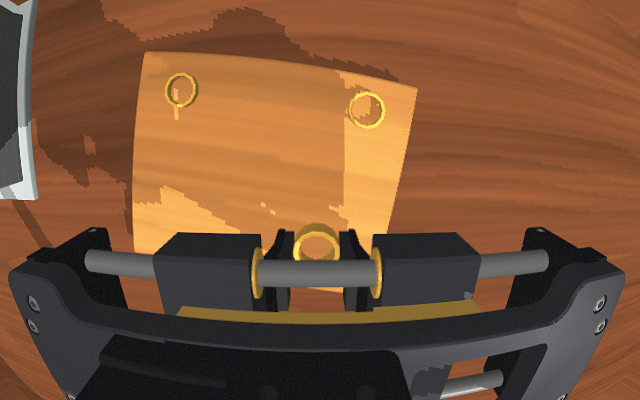

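Request:
{"fn": "jog_arm", "kwargs": {
  "rows": [
    [0.85,0,0,-0.015,0,0,0],
    [0.85,0,0,-0.03,0,0,0],
    [0.85,0,0,-0.035,0,0,0],
    [0.85,0,0,-0.03,0,0,0],
    [0.85,0,0,0,0,0,0]
  ]
}}

```text
time_s: 7.68
tool_pos: [0.4116, -0.3863, 0.315]
tool_rot: [-179.6, -0.3, -90.2]
force: [1.4, -0.9, -0.4]
grip_width: 0.0252
```

Request:
{"fn": "jog_arm", "kwargs": {
  "rows": [
    [0.85,-0.039,-0.013,0,0,0,0],
    [0.85,-0.039,-0.013,0,0,0,0],
    [0.85,-0.039,-0.013,0,0,0,0],
    [0.85,-0.039,-0.013,0,0,0,0],
    [0.85,-0.039,-0.013,0,0,0,0],
    [0.85,-0.039,-0.013,0,0,0,0],
    [0.85,-0.039,-0.013,0,0,0,0],
    [0.85,-0.039,-0.013,0,0,0,0],
    [0.85,-0.039,-0.014,0,0,0,0],
    [0.85,-0.039,-0.014,0,0,0,0],
    [0.85,-0.044,-0.015,0,0,0,0],
    [0.85,0,0,0,0,0,0]
  ]
}}

```text
time_s: 8.68
tool_pos: [0.5591, 0.0557, 0.3085]
tool_rot: [-179.9, 0.2, -89.4]
force: [-0.6, 1.9, -0.4]
grip_width: 0.0255
```

Request:
{"fn": "jog_arm", "kwargs": {
  "rows": [
    [0.85,0,0,0,0,0,0],
    [0.85,0,0,0,0,0,0]
  ]
}}

```text
time_s: 8.85
tool_pos: [0.5572, 0.0446, 0.3087]
tool_rot: [180.0, -0.1, -90.1]
force: [-0.2, -0.7, -0.3]
grip_width: 0.0248
```

Run:
```python
from look import *
p,im,d=look('w4',dict(home=.045,vee=.038,knob_grip=.071,knob_top=.083,feel=.038,jaw=.038,station=.008,nb0=.008,band_center=.13))
z=status.get_obs()['tool_pos']
# predicted pixel of home for assumed pose
```

```text
t 8.85 tcp [0.5572 0.0446 0.3087] [179.9679  -0.0654 -90.145 ] F [-0.2043 -0.6758 -0.3222] w 0.02481032941208501
home [200.2 309.8] 0.9 [0.5616 0.0505 0.045 ]
home [239.7 618.4] 0.71 [ 0.5058 -0.3548  0.045 ]
vee [182.8 308.6] 0.84 [0.5746 0.0515 0.038 ]
knob_grip [299.5 310. ] 0.55 [0.483  0.0506 0.071 ]
knob_top [309.4 307. ] 0.58 [0.4813 0.0529 0.083 ]
feel [246.1 310.1] 0.81 [0.5176 0.0507 0.038 ]
feel [228.  368.5] 0.74 [ 0.5343 -0.0004  0.038 ]
station [224.7 315.2] 0.66 [0.5267 0.0462 0.008 ]
nb0 [225.8 253. ] 0.97 [0.5254 0.1071 0.008 ]
nb0 [222.9 421.8] 0.9 [ 0.5273 -0.0606  0.008 ]
nb0 [225.5 471. ] 0.88 [ 0.5229 -0.1185  0.008 ]
band_center [252.1 313.2] 0.74 [0.555  0.0471 0.13  ]
band_center [129.5 620.1] 0.23 [ 0.6405 -0.1862  0.13  ]
```

View pics/w4.png

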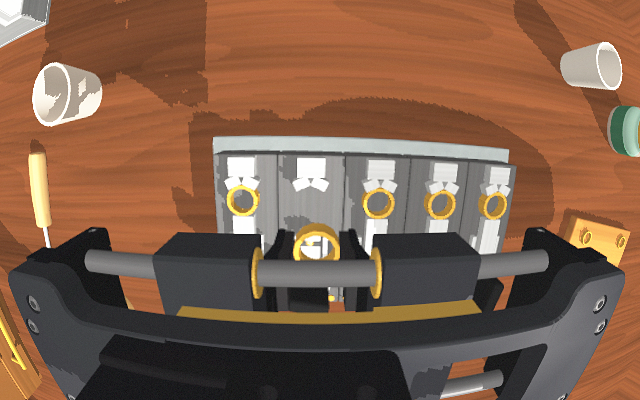

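The picture shows the ring held at (245,316) with the vee ahead at (183,310). Home shows at about (200,310). Next I fit the deck edges from depth for heading and offset.

```bash
cat > deck.py <<'E'
from h import *
np.set_printoptions(precision=4,suppress=True)
def cloud():
    p=cam('wrist'); im,d=cams.read_camera('wrist')
    f=200/np.tan(np.radians(p['vfov'])/2)
    v,u=np.mgrid[0:400,0:640]; U=(u-p['cx'])/f; V=(v-p['cy'])/f; r=np.hypot(U,V)+1e-9
    X=np.stack([U*np.tan(r)/r,-V*np.tan(r)/r,-np.ones_like(U)],-1)*d[...,None]
    W=X@rot(p['attitude']).T+np.array(p['eye']); W[(d<=0)|(r>1.2)]=np.nan
    return p,im,W
if __name__=='__main__':
    p,im,W=cloud(); P=W.reshape(-1,3); P=P[~np.isnan(P[:,0])]
    m=(P[:,0]>.42)&(P[:,0]<.66)&(P[:,1]>-.17)&(P[:,1]<.17)
    h,e=np.histogram(P[m,2],bins=np.arange(-.01,.1,.002)); print([(round(a,3),n) for a,n in zip(e,h) if n>150])
    D=P[m&(P[:,2]>.030)&(P[:,2]<.044)]; print('deck z',np.median(D[:,2]))
    B=[]
    for y in np.arange(-.12,.095,.004):
        s=D[(D[:,1]>y)&(D[:,1]<y+.004)]
        if len(s)>8: B.append((y+.002,np.percentile(s[:,0],99)))
    B=np.array(B); k=np.polyfit(B[:,0],B[:,1],1)
    for _ in range(3):
        r=B[:,1]-np.polyval(k,B[:,0]); g=abs(r)<.003; k=np.polyfit(B[g,0],B[g,1],1)
    print('far edge x=%.4f %+.4f*y'%(k[1],k[0]),'yaw',-np.degrees(np.arctan(k[0])),g.sum(),len(B),r[g].std())
    s=D[(D[:,0]>.58)&(D[:,0]<.60)]; print('y ext',np.percentile(s[:,1],[.5,99.5]))
    Vv=P[(P[:,2]>.046)&(P[:,2]<.053)&(P[:,0]>.55)&(P[:,0]<.61)&(abs(P[:,1]-.05)<.025)]
    print('vee top',len(Vv),Vv.min(0) if len(Vv) else'',Vv.max(0) if len(Vv) else'')
    np.save('W.npy',W)
E
python3 deck.py
```

```text
[(np.float64(-0.002), np.int64(10310)), (np.float64(0.0), np.int64(8647)), (np.float64(0.006), np.int64(2330)), (np.float64(0.008), np.int64(1817)), (np.float64(0.034), np.int64(235)), (np.float64(0.036), np.int64(7784)), (np.float64(0.038), np.int64(7180)), (np.float64(0.04), np.int64(444)), (np.float64(0.042), np.int64(503)), (np.float64(0.044), np.int64(526)), (np.float64(0.046), np.int64(465)), (np.float64(0.048), np.int64(3758)), (np.float64(0.05), np.int64(3067)), (np.float64(0.08), np.int64(205)), (np.float64(0.082), np.int64(495))]
deck z 0.03799483379080265
far edge x=0.5970 +0.0249*y yaw -1.4251351231236198 54 54 0.00022994756735074504
y ext [-0.1437  0.1323]
vee top 887 [0.5701 0.0364 0.046 ] [0.5981 0.0641 0.052 ]
```

Run:
```python
from h import *
np.set_printoptions(precision=4,suppress=True)
W=np.load('W.npy'); o=status.get_obs(); t=o['tool_pos']; print(t,o['tool_rot'])
P=W.reshape(-1,3); P=P[~np.isnan(P[:,0])]
m=(abs(P[:,0]-t[0])<.02)&(abs(P[:,1]-t[1])<.022)&(P[:,2]>.10)&(P[:,2]<.16)
h,e=np.histogram(P[m,2],bins=np.arange(.1,.16,.002)); print([(round(a,3),n) for a,n in zip(e,h) if n>5])
zt=.1365
T=P[m&(abs(P[:,2]-zt)<.0025)]; print(len(T),T.min(0),T.max(0))
from scipy.optimize import least_squares
f=lambda c: np.hypot(T[:,0]-c[0],T[:,1]-c[1])-.0115
s=least_squares(f,t[:2],loss='soft_l1',f_scale=.001); print(s.x,s.x-t[:2],np.abs(s.fun).mean())
```

```text
[0.5575 0.0449 0.3088] [-179.9977    0.0119  -90.1685]
[(np.float64(0.122), np.int64(14)), (np.float64(0.124), np.int64(93)), (np.float64(0.126), np.int64(90)), (np.float64(0.128), np.int64(136)), (np.float64(0.13), np.int64(111)), (np.float64(0.132), np.int64(133)), (np.float64(0.134), np.int64(140)), (np.float64(0.136), np.int64(411)), (np.float64(0.138), np.int64(106)), (np.float64(0.14), np.int64(74)), (np.float64(0.142), np.int64(47)), (np.float64(0.144), np.int64(51)), (np.float64(0.146), np.int64(84)), (np.float64(0.148), np.int64(69)), (np.float64(0.15), np.int64(81)), (np.float64(0.152), np.int64(89)), (np.float64(0.154), np.int64(72)), (np.float64(0.156), np.int64(69))]
617 [0.5538 0.0242 0.134 ] [0.5716 0.0669 0.139 ]
[0.5592 0.0457] [0.0017 0.0008] 0.002171909649023372
```

Request:
{"fn": "jog_arm", "kwargs": {
  "rows": [
    [0.85,-0.0045,-0.001,0.01,0,0,1.3],
    [0.85,0,0,0.025,0,0,0],
    [0.85,0,0,0.02,0,0,0],
    [0.85,0,0,0.01,0,0,0],
    [0.85,0,0,0,0,0,0],
    [0.85,0,0,0,0,0,0]
  ]
}}

```text
time_s: 9.9
tool_pos: [0.5585, 0.0496, 0.2434]
tool_rot: [180.0, -0.0, -91.5]
force: [0.4, -0.5, 0.3]
grip_width: 0.0251
```

Run:
```python
from look import *
p,im,d=look('w5',dict(home=.045,vee=.038,band_center=.065))
save('w5c',cv2.resize(im[120:300,200:440],(800,600)))
```

```text
t 9.9 tcp [0.5585 0.0496 0.2434] [179.9591  -0.0493 -91.4836] F [ 0.4131 -0.5255  0.2514] w 0.025066084100427724
home [231.1 315.9] 0.65 [0.5614 0.0505 0.045 ]
vee [207.  315.8] 0.73 [0.5748 0.0502 0.038 ]
vee [230.3 317.8] 0.54 [0.5591 0.0493 0.038 ]
band_center [250.1 317.3] 0.87 [0.5577 0.0498 0.065 ]
```

View pics/w5c.png

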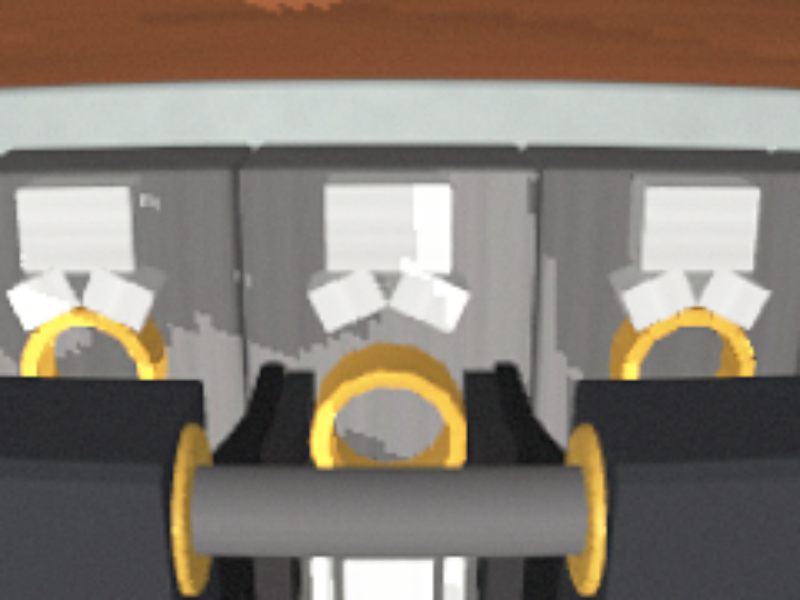

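The ring is centred on the vee: ring axis at about x 390 in the crop, vee bottom at 387, both fingers clear of the neighbours. Setting it down.

Request:
{"fn": "jog_arm", "kwargs": {
  "rows": [
    [0.85,0,-0.0005,0.01,0,0,0],
    [0.85,0,0,0.006,0,0,0],
    [0.85,0,0,0.0035,0,0,0],
    [0.85,0,0,0,0,0,0],
    [0.85,0,0,0,0,0,0]
  ]
}}

```text
time_s: 10.52
tool_pos: [0.5595, 0.05, 0.2246]
tool_rot: [-180.0, 0.1, -91.4]
force: [-1.4, 0.6, 4.9]
grip_width: 0.0249
```

Request:
{"fn": "jog_arm", "kwargs": {
  "rows": [
    [0.66,0,0,0,0,0,0],
    [0.6,0,0,0,0,0,0],
    [0.6,0,0,0,0,0,0],
    [0.6,0,0,-0.005,0,0,0],
    [0.6,0,0,-0.015,0,0,0],
    [0.6,0,0,-0.03,0,0,0],
    [0.6,0,0,-0.035,0,0,0],
    [0.6,0,0,0,0,0,0],
    [0.6,0,0,0,0,0,0]
  ]
}}

```text
time_s: 11.27
tool_pos: [0.5599, 0.0494, 0.3114]
tool_rot: [-179.8, 0.1, -91.4]
force: [-0.7, 0.2, -1.3]
grip_width: 0.0348
```

```bash
python3 - <<'E'
from look import *
p,im,d=look('w6',dict(home=.045,vee=.038,band_center=.045,knob_top=.083,knob_grip=.071,jaw=.038))
save('w6c',cv2.resize(im[130:370,190:450],(650,600)))
E
python3 deck.py
```

```text
t 11.2667 tcp [0.5599 0.0494 0.3114] [-179.7685    0.1097  -91.4475] F [-0.7255  0.2332 -1.2899] w 0.03476677453121149
home [203.2 314.3] 0.76 [0.5622 0.0523 0.045 ]
home [229.2 319.1] 0.5 [0.5391 0.0489 0.045 ]
vee [186.7 316.3] 0.71 [0.5746 0.0504 0.038 ]
band_center [210.4 317.9] 0.57 [0.5559 0.0495 0.045 ]
knob_top [310.4 315.6] 0.64 [0.4824 0.0532 0.083 ]
knob_grip [302.2 318.9] 0.8 [0.4824 0.0505 0.071 ]
knob_grip [245.  318.6] 0.27 [0.5359 0.0495 0.071 ]
jaw [239.6 317.8] 0.88 [0.5267 0.0503 0.038 ]
jaw [122.  616.4] 0.3 [ 0.6505 -0.3098  0.038 ]
[(np.float64(-0.002), np.int64(10386)), (np.float64(0.0), np.int64(8702)), (np.float64(0.004), np.int64(194)), (np.float64(0.006), np.int64(2311)), (np.float64(0.008), np.int64(1948)), (np.float64(0.016), np.int64(174)), (np.float64(0.024), np.int64(263)), (np.float64(0.032), np.int64(288)), (np.float64(0.036), np.int64(7640)), (np.float64(0.038), np.int64(7332)), (np.float64(0.04), np.int64(620)), (np.float64(0.042), np.int64(596)), (np.float64(0.044), np.int64(547)), (np.float64(0.046), np.int64(660)), (np.float64(0.048), np.int64(4115)), (np.float64(0.05), np.int64(3451)), (np.float64(0.08), np.int64(189)), (np.float64(0.082), np.int64(474))]
deck z 0.03802504177896465
far edge x=0.5971 +0.0260*y yaw -1.4901700452821787 54 54 0.00023959971715362057
y ext [-0.1434  0.1321]
vee top 1115 [0.55   0.0357 0.046 ] [0.5974 0.0643 0.0529]
```

View pics/w6c.png

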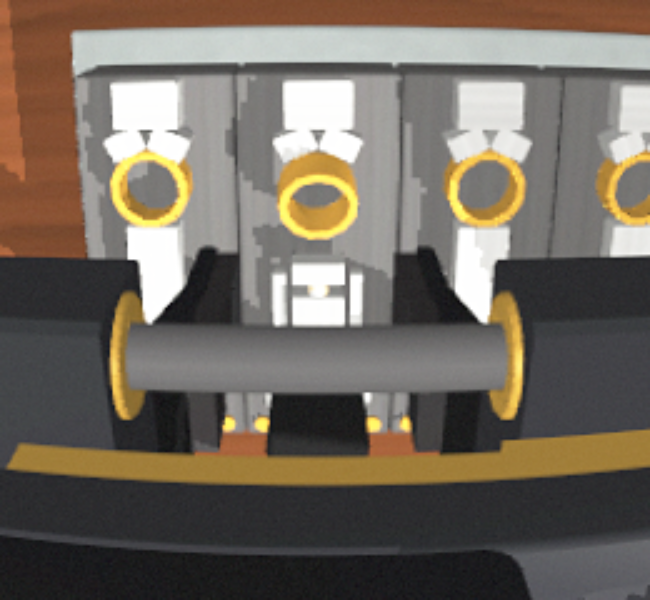

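The ring stands free between jaw and vee, but its top ellipse looks flatter than its neighbours'. I check for tilt with depth.

Run:
```python
from h import *
np.set_printoptions(precision=4,suppress=True)
W=np.load('W.npy'); P=W.reshape(-1,3); P=P[~np.isnan(P[:,0])]
m=(abs(P[:,0]-.559)<.02)&(abs(P[:,1]-.05)<.016)&(P[:,2]>.03)&(P[:,2]<.075)
Q=P[m]
for a in np.arange(.54,.58,.002):
    s=Q[(Q[:,0]>=a)&(Q[:,0]<a+.002)]
    if len(s): print(round(a,3),len(s),np.percentile(s[:,2],[2,50,98]), s[s[:,2]>.045][:,1].min() if (s[:,2]>.045).any() else '', s[s[:,2]>.045][:,1].max() if (s[:,2]>.045).any() else '')
```

```text
0.54 72 [0.0368 0.038  0.0395]  
0.542 40 [0.0369 0.0379 0.039 ]  
0.544 28 [0.037  0.038  0.0393]  
0.546 50 [0.0368 0.051  0.0529] 0.04428770388413862 0.057208287938950386
0.548 88 [0.0373 0.0505 0.0537] 0.04185812599430819 0.060357574592655505
0.55 111 [0.0372 0.0454 0.0545] 0.04099428935268673 0.06103744715838813
0.552 113 [0.037  0.0418 0.0543] 0.03945135563029295 0.061828923560499946
0.554 103 [0.0367 0.0392 0.055 ] 0.03781913105269884 0.06249973121060845
0.556 88 [0.0366 0.0384 0.0557] 0.037852786301915534 0.06247691053754714
0.558 73 [0.0369 0.0383 0.0569] 0.03790572397000601 0.0631591864534943
0.56 57 [0.0371 0.048  0.0569] 0.03748163216787561 0.06223483721013463
0.562 46 [0.0368 0.0493 0.0583] 0.038303165332035774 0.062382592049562834
0.564 65 [0.037  0.0545 0.0587] 0.039941979650527454 0.06249000761344827
0.566 108 [0.0375 0.0544 0.0595] 0.039764495486985026 0.061557828736473176
0.568 113 [0.0372 0.0538 0.0595] 0.04050759414494303 0.06064310304958506
0.57 115 [0.0371 0.0505 0.0568] 0.039829366237981625 0.0612263169252047
0.572 84 [0.0381 0.0492 0.0518] 0.039035595310445884 0.061984136195860295
0.574 81 [0.0375 0.05   0.0511] 0.0366219860185346 0.06275264245692283
0.576 106 [0.0373 0.0496 0.0513] 0.035690783161230685 0.06429017546787749
0.578 70 [0.037  0.0491 0.0508] 0.036605281332682864 0.06423547601362328
```

The depth confirms it: the ring's top runs from 0.052 to 0.0595, about 18° of tilt, with its +x side leaning on the vee. I regrip, draw it back from the vee and let go.

Request:
{"fn": "jog_arm", "kwargs": {
  "grip_force": 5,
  "rows": [
    [0.6,0,0,0.02,0,0,0],
    [0.6,0,0,0.03,0,0,0],
    [0.6,0,0,0.02,0,0,0],
    [0.6,0,0,0.01,0,0,0],
    [0.6,0,0,0.004,0,0,0],
    [0.6,0,0,0,0,0,0],
    [0.8,0,0,0,0,0,0],
    [0.8,0,0,0,0,0,0],
    [0.8,0,0,0,0,0,0],
    [0.8,0,0,0,0,0,0]
  ]
}}

```text
time_s: 12.5
tool_pos: [0.5597, 0.0496, 0.2264]
tool_rot: [-179.9, 0.0, -91.4]
force: [0.6, -1.1, 1.1]
grip_width: 0.0251
```

Request:
{"fn": "jog_arm", "kwargs": {
  "rows": [
    [0.8,0,0.0015,0,0,0,0],
    [0.8,0,0.0015,0,0,0,0],
    [0.8,0,0.001,0,0,0,0],
    [0.8,0,0,0,0,0,0],
    [0.6,0,0,0,0,0,0],
    [0.6,0,0,0,0,0,0],
    [0.6,0,0,0,0,0,0]
  ]
}}

```text
time_s: 13.08
tool_pos: [0.5543, 0.0497, 0.2245]
tool_rot: [179.9, -0.0, -91.4]
force: [0.5, 0.1, -0.5]
grip_width: 0.033
```

Request:
{"fn": "jog_arm", "kwargs": {
  "rows": [
    [0.6,0,0,-0.005,0,0,0],
    [0.6,0,0,-0.02,0,0,0],
    [0.6,0,0,-0.03,0,0,0],
    [0.6,0,0,-0.03,0,0,0],
    [0.6,0,0,0,0,0,0],
    [0.6,0,0,0,0,0,0]
  ]
}}

```text
time_s: 13.58
tool_pos: [0.5555, 0.0496, 0.3119]
tool_rot: [-179.8, 0.1, -91.4]
force: [-0.3, -0.1, -0.6]
grip_width: 0.0349
```

```bash
cat > tilt.py <<'E'
from h import *
np.set_printoptions(precision=4,suppress=True)
W=np.load('W.npy'); P=W.reshape(-1,3); P=P[~np.isnan(P[:,0])]
m=(abs(P[:,0]-.559)<.02)&(abs(P[:,1]-.05)<.016)&(P[:,2]>.03)&(P[:,2]<.075)
Q=P[m]
for a in np.arange(.54,.58,.002):
    s=Q[(Q[:,0]>=a)&(Q[:,0]<a+.002)]
    if len(s): print(round(a,3),np.percentile(s[:,2],[50,98]), s[s[:,2]>.045][:,1].min() if (s[:,2]>.045).any() else '', s[s[:,2]>.045][:,1].max() if (s[:,2]>.045).any() else '')
E
python3 deck.py | tail -1; python3 tilt.py
python3 - <<'E'
from look import *
look('w7',dict(knob_top=.083,knob_grip=.071,jaw=.038,band_center=.045,feel=.038))
E
```

```text
vee top 1158 [0.5502 0.0361 0.0461] [0.5976 0.0635 0.053 ]
0.54 [0.0382 0.0393]  
0.542 [0.0379 0.039 ]  
0.544 [0.0383 0.0522] 0.046481620335121404 0.05385456358015841
0.546 [0.0421 0.0529] 0.04482461050885376 0.056238396417371446
0.548 [0.0456 0.0528] 0.041510960008967805 0.0594995035938095
0.55 [0.0385 0.0531] 0.040661022696461116 0.06105594364739919
0.552 [0.0384 0.0524] 0.038145716242432584 0.06174605960370763
0.554 [0.0383 0.0527] 0.03820225382138565 0.06251746079808229
0.556 [0.038  0.0526] 0.03811271742029947 0.06249990976953014
0.558 [0.0382 0.0525] 0.03813426758163454 0.06324453444298364
0.56 [0.0383 0.0524] 0.037820050361356536 0.06313856135043018
0.562 [0.0382 0.0525] 0.03958098609844621 0.062255949087814316
0.564 [0.0391 0.0527] 0.03954735170942573 0.06143774194323916
0.566 [0.0475 0.0528] 0.04114173051483061 0.06055983743972136
0.568 [0.0439 0.0528] 0.042751159787140725 0.058157598281635345
0.57 [0.039  0.0521] 0.03949284157351864 0.06118988830877025
0.572 [0.0497 0.0513] 0.03789041447307035 0.061971968930599974
0.574 [0.0499 0.051 ] 0.03702314215899684 0.06271680365732665
0.576 [0.0499 0.0511] 0.03605417658787486 0.06339122874565659
0.578 [0.0493 0.0507] 0.036780655015000566 0.063468423223603
t 13.6333 tcp [0.5549 0.0498 0.3104] [-179.9956    0.0516  -91.4329] F [ 0.2375 -0.2224 -0.9182] w 0.03462711182425802
knob_top [306.3 316.5] 0.62 [0.4811 0.0526 0.083 ]
knob_grip [298.7 318.1] 0.71 [0.4805 0.0512 0.071 ]
jaw [232.3 319.2] 0.81 [0.5278 0.049  0.038 ]
jaw [309.3 315.8] 0.61 [0.4457 0.0541 0.038 ]
band_center [201.1 319.7] 0.78 [0.5581 0.048  0.045 ]
feel [240.9 317.9] 0.81 [0.5197 0.0504 0.038 ]
feel [123.  619.2] 0.52 [ 0.6439 -0.3152  0.038 ]
feel [312.8 118.1] 0.31 [0.4237 0.29   0.038 ]
```

The ring now lies flat (top an even 0.0525), centred at about (0.557,0.0505), some 5 mm short of home. On to the knob.

Request:
{"fn": "jog_arm", "kwargs": {
  "rows": [
    [0.65,0,0.037,0,0,0,-7],
    [0.65,0.004,0.036,0,0,0,-7],
    [0.65,0,0,0,0,0,-7],
    [0.65,0,0,0,0,0,-7],
    [0.65,0,0,0,0,0,-7],
    [0.65,0,0,0,0,0,-7],
    [0.65,0,0,0,0,0,-7],
    [0.65,0,0,0,0,0,-7],
    [0.65,0,0,0,0,0,-7],
    [0.65,0,0,0,0,0,-7],
    [0.65,0,0,0,0,0,-7],
    [0.65,0,0,0,0,0,-7]
  ]
}}

```text
time_s: 14.93
tool_pos: [0.483, 0.0431, 0.31]
tool_rot: [180.0, 0.0, -7.2]
force: [-0.1, 0.1, 0.1]
grip_width: 0.0304
```

Request:
{"fn": "jog_arm", "kwargs": {
  "rows": [
    [0.65,0,0,0,0,0,0],
    [0.65,0,0,0,0,0,0],
    [0.65,0,0,0,0,0,0]
  ]
}}

```text
time_s: 15.18
tool_pos: [0.4831, 0.0431, 0.3102]
tool_rot: [180.0, 0.0, -7.8]
force: [-0.0, -1.0, 0.6]
grip_width: 0.03
```

Run:
```python
from look import *
p,im,d=look('w8',dict(knob_top=.083,knob_grip=.071,feel=.038,band_center=.045))
save('w8c',cv2.resize(im[100:340,190:450],(650,600)))
from deck import cloud
p,im,W=cloud(); P=W.reshape(-1,3); P=P[~np.isnan(P[:,0])]
T=P[(abs(P[:,2]-.083)<.003)&(abs(P[:,0]-.482)<.025)&(abs(P[:,1]-.052)<.025)]
print(len(T),T.min(0),T.max(0)); r=cv2.minAreaRect((T[:,:2]*1000).astype(np.float32)); print(r)
```

```text
t 15.1833 tcp [0.4831 0.0431 0.3102] [179.9842   0.0102  -7.7512] F [-0.0254 -0.9954  0.6463] w 0.03002398166641231
knob_top [208.4 311.3] 0.81 [0.4805 0.0535 0.083 ]
knob_grip [204.9 312. ] 0.89 [0.4807 0.0525 0.071 ]
knob_grip [208.9 313.1] 0.67 [0.4811 0.0494 0.071 ]
feel [191.8 361.1] 0.8 [0.5215 0.0488 0.038 ]
feel [182.2 420.4] 0.39 [0.5744 0.0504 0.038 ]
band_center [188.5 405.2] 0.89 [0.5583 0.0485 0.045 ]
748 [0.4735 0.0359 0.08  ] [0.4898 0.0698 0.0849]
((481.4840393066406, 52.884117126464844), (33.90034866333008, 12.54062557220459), 80.50286865234375)
```

View pics/w8c.png

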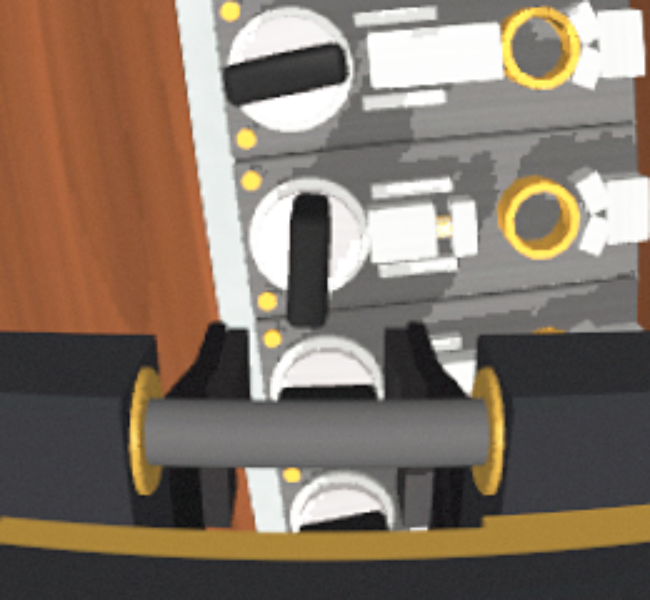

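The knob bar is clear at about (310,260) in the crop. Depth gives its centre as (0.4815,0.0529) and the bar at yaw 80.5°, so the knob is at about 0.14 rad. I line up, go down and grip.

Request:
{"fn": "jog_arm", "kwargs": {
  "rows": [
    [0.65,-0.002,-0.009,0,0,0,1.7],
    [0.65,0,0,0.02,0,0,0],
    [0.65,0,0,0.025,0,0,0],
    [0.65,0,0,0.02,0,0,0],
    [0.65,0,0,0.01,0,0,0],
    [0.65,0,0,0,0,0,0],
    [0.65,0,0,0,0,0,0]
  ]
}}

```text
time_s: 16.07
tool_pos: [0.4825, 0.0522, 0.2355]
tool_rot: [179.9, 0.0, -9.3]
force: [1.2, -0.7, 0.5]
grip_width: 0.0306
```

```bash
cat > s.py <<'E'
from h import *
np.set_printoptions(precision=3,suppress=True)
o=status.get_obs(); print('t %.2f'%o['time_s'],o['tool_pos'],'yaw %.2f'%o['tool_rot'][2],'F',o['force'],'M',o['wrist_torque'],'w %.4f'%o['grip_width'],'j7 %.3f'%o['effort'][6], 'q7 %.1f'%o['qpos'][6])
E
python3 s.py
```

```text
t 16.07 [0.483 0.052 0.236] yaw -9.30 F [ 1.168 -0.744  0.474] M [-0.122  0.05   0.019] w 0.0306 j7 0.038 q7 -7.5
```

Request:
{"fn": "jog_arm", "kwargs": {
  "grip_force": 45,
  "rows": [
    [0.95,0,0,0,0,0,0],
    [0.95,0,0,0,0,0,0],
    [0.95,0,0,0,0,0,0],
    [0.95,0,0,0,0,0,0],
    [0.95,0,0,0,0,0,0]
  ]
}}

```text
time_s: 16.48
tool_pos: [0.4823, 0.0526, 0.2361]
tool_rot: [-179.9, 0.1, -9.3]
force: [-3.2, 0.7, 5.7]
grip_width: 0.0112
```

```bash
python3 s.py
```

```text
t 16.48 [0.482 0.053 0.236] yaw -9.27 F [-3.187  0.699  5.712] M [ 0.013  0.718 -0.091] w 0.0112 j7 0.111 q7 -7.4
```

Request:
{"fn": "jog_arm", "kwargs": {
  "rows": [
    [0.95,0,0,0,0,0,1.5],
    [0.95,0,0,0,0,0,2],
    [0.95,0,0,0,0,0,2],
    [0.95,0,0,0,0,0,2],
    [0.95,0,0,0,0,0,2],
    [0.95,0,0,0,0,0,2]
  ]
}}

```text
time_s: 16.98
tool_pos: [0.4825, 0.0526, 0.2361]
tool_rot: [-180.0, 0.0, -20.8]
force: [-2.0, -0.7, 4.1]
grip_width: 0.0119
```

```bash
python3 s.py
```

```text
t 16.98 [0.482 0.053 0.236] yaw -20.81 F [-2.044 -0.692  4.122] M [-0.056  0.592  0.201] w 0.0119 j7 0.201 q7 -18.2
```

Request:
{"fn": "jog_arm", "kwargs": {
  "rows": [
    [0.95,0,0,0,0,0,2],
    [0.95,0,0,0,0,0,2],
    [0.95,0,0,0,0,0,2]
  ]
}}

```text
time_s: 17.23
tool_pos: [0.4825, 0.0526, 0.2361]
tool_rot: [-180.0, 0.0, -26.8]
force: [-2.2, 0.9, 4.7]
grip_width: 0.0121
```

```bash
python3 s.py
```

```text
t 17.23 [0.483 0.053 0.236] yaw -26.81 F [-2.178  0.867  4.732] M [-0.075  0.572  0.168] w 0.0121 j7 0.198 q7 -23.7
```

Request:
{"fn": "jog_arm", "kwargs": {
  "rows": [
    [0.95,0,0,0,0,0,2],
    [0.95,0,0,0,0,0,2],
    [0.95,0,0,0,0,0,2]
  ]
}}

```text
time_s: 17.48
tool_pos: [0.4826, 0.0525, 0.2361]
tool_rot: [-180.0, 0.0, -32.8]
force: [-1.8, 0.2, 3.6]
grip_width: 0.0118
```

```bash
python3 s.py
```

```text
t 17.48 [0.483 0.053 0.236] yaw -32.81 F [-1.821  0.224  3.646] M [-0.145  0.404  0.236] w 0.0118 j7 0.193 q7 -29.2
```

Request:
{"fn": "jog_arm", "kwargs": {
  "rows": [
    [0.95,0,0,0,0,0,0],
    [0.95,0,0,0,0,0,0]
  ]
}}

```text
time_s: 17.65
tool_pos: [0.4826, 0.0526, 0.2361]
tool_rot: [-179.9, 0.0, -32.7]
force: [-1.7, 0.1, 5.6]
grip_width: 0.012
```

```bash
python3 s.py
```

```text
t 17.65 [0.483 0.053 0.236] yaw -32.71 F [-1.662  0.121  5.554] M [-0.094  0.513 -0.004] w 0.0120 j7 -0.038 q7 -29.1
```

Joint 7's effort reads a clean 0.20 N m while turning, so I use that as the feel signal. Continuing, still short of any possible overload.

Request:
{"fn": "jog_arm", "kwargs": {
  "rows": [
    [0.95,0,0,0,0,0,2],
    [0.95,0,0,0,0,0,2],
    [0.95,0,0,0,0,0,2],
    [0.95,0,0,0,0,0,2],
    [0.95,0,0,0,0,0,2]
  ]
}}

```text
time_s: 18.07
tool_pos: [0.4827, 0.0524, 0.2361]
tool_rot: [-179.9, -0.0, -42.8]
force: [-0.6, -0.5, 4.9]
grip_width: 0.0115
```

```bash
python3 s.py
```

```text
t 18.07 [0.483 0.052 0.236] yaw -42.78 F [-0.571 -0.537  4.856] M [-0.139  0.391  0.225] w 0.0115 j7 0.198 q7 -38.3
```

Request:
{"fn": "jog_arm", "kwargs": {
  "rows": [
    [0.95,0,0,0,0,0,2],
    [0.95,0,0,0,0,0,2],
    [0.95,0,0,0,0,0,2]
  ]
}}

```text
time_s: 18.32
tool_pos: [0.4828, 0.0524, 0.2361]
tool_rot: [-179.9, -0.0, -48.8]
force: [-0.3, -0.7, 4.8]
grip_width: 0.0114
```

```bash
python3 s.py
```

```text
t 18.32 [0.483 0.052 0.236] yaw -48.78 F [-0.301 -0.68   4.785] M [-0.176  0.32   0.172] w 0.0114 j7 0.201 q7 -43.8
```

Request:
{"fn": "jog_arm", "kwargs": {
  "rows": [
    [0.95,0,0,0,0,0,2],
    [0.95,0,0,0,0,0,2],
    [0.95,0,0,0,0,0,2]
  ]
}}

```text
time_s: 18.57
tool_pos: [0.4828, 0.0523, 0.2361]
tool_rot: [-179.9, -0.0, -54.8]
force: [-0.6, -0.4, 5.4]
grip_width: 0.0115
```

```bash
python3 s.py
```

```text
t 18.57 [0.483 0.052 0.236] yaw -54.78 F [-0.567 -0.409  5.361] M [-0.227  0.255  0.185] w 0.0115 j7 0.205 q7 -49.4
```

Request:
{"fn": "jog_arm", "kwargs": {
  "rows": [
    [0.95,0,0,0,0,0,2]
  ]
}}

```text
time_s: 18.65
tool_pos: [0.4829, 0.0522, 0.2361]
tool_rot: [-179.9, -0.0, -56.8]
force: [-0.1, -1.3, 4.0]
grip_width: 0.0116
```

```bash
python3 s.py
```

```text
t 18.65 [0.483 0.052 0.236] yaw -56.78 F [-0.102 -1.284  4.026] M [-0.294  0.291  0.229] w 0.0116 j7 0.206 q7 -51.3
```

Request:
{"fn": "jog_arm", "kwargs": {
  "rows": [
    [0.95,0,0,0,0,0,2],
    [0.95,0,0,0,0,0,2]
  ]
}}

```text
time_s: 18.82
tool_pos: [0.4829, 0.0522, 0.2361]
tool_rot: [-179.9, -0.0, -60.8]
force: [0.2, -0.6, 4.9]
grip_width: 0.0118
```

```bash
python3 s.py
```

```text
t 18.82 [0.483 0.052 0.236] yaw -60.79 F [ 0.174 -0.616  4.922] M [-0.326  0.216  0.178] w 0.0118 j7 0.208 q7 -55.0
```

Request:
{"fn": "jog_arm", "kwargs": {
  "rows": [
    [0.95,0,0,0,0,0,2],
    [0.95,0,0,0,0,0,2]
  ]
}}

```text
time_s: 18.98
tool_pos: [0.4829, 0.0521, 0.2361]
tool_rot: [-179.9, -0.0, -64.8]
force: [-0.2, -1.6, 3.3]
grip_width: 0.0117
```

```bash
python3 s.py
```

```text
t 18.98 [0.483 0.052 0.236] yaw -64.78 F [-0.156 -1.559  3.262] M [-0.313  0.236  0.221] w 0.0117 j7 0.208 q7 -58.8
```

Request:
{"fn": "jog_arm", "kwargs": {
  "rows": [
    [0.95,0,0,0,0,0,2],
    [0.95,0,0,0,0,0,2]
  ]
}}

```text
time_s: 19.15
tool_pos: [0.4829, 0.052, 0.2361]
tool_rot: [-179.9, -0.1, -68.8]
force: [0.2, -0.6, 3.6]
grip_width: 0.0118
```

```bash
python3 s.py
```

```text
t 19.15 [0.483 0.052 0.236] yaw -68.79 F [ 0.207 -0.575  3.608] M [-0.353  0.205  0.207] w 0.0118 j7 0.210 q7 -62.7
```

Request:
{"fn": "jog_arm", "kwargs": {
  "rows": [
    [0.95,0,0,0,0,0,2],
    [0.95,0,0,0,0,0,2]
  ]
}}

```text
time_s: 19.32
tool_pos: [0.483, 0.052, 0.2361]
tool_rot: [-179.9, -0.1, -72.8]
force: [-0.6, -2.4, 5.1]
grip_width: 0.0118
```

```bash
python3 s.py
```

```text
t 19.32 [0.483 0.052 0.236] yaw -72.79 F [-0.566 -2.446  5.084] M [-0.474  0.199  0.236] w 0.0118 j7 0.212 q7 -66.5
```

Request:
{"fn": "jog_arm", "kwargs": {
  "rows": [
    [0.95,0,0,0,0,0,2],
    [0.95,0,0,0,0,0,2]
  ]
}}

```text
time_s: 19.48
tool_pos: [0.483, 0.0519, 0.2361]
tool_rot: [-179.9, -0.1, -76.8]
force: [-0.3, -1.9, 3.2]
grip_width: 0.0116
```

```bash
python3 s.py
```

```text
t 19.48 [0.483 0.052 0.236] yaw -76.79 F [-0.331 -1.873  3.203] M [-0.463  0.184  0.184] w 0.0116 j7 0.213 q7 -70.3
```

Request:
{"fn": "jog_arm", "kwargs": {
  "rows": [
    [0.95,0,0,0,0,0,2],
    [0.95,0,0,0,0,0,2]
  ]
}}

```text
time_s: 19.65
tool_pos: [0.483, 0.0518, 0.2361]
tool_rot: [-179.9, -0.1, -80.8]
force: [0.0, -2.3, 3.8]
grip_width: 0.0115
```

```bash
python3 s.py
```

```text
t 19.65 [0.483 0.052 0.236] yaw -80.80 F [ 0.048 -2.259  3.826] M [-0.558  0.137  0.138] w 0.0115 j7 0.214 q7 -74.2
```

Request:
{"fn": "jog_arm", "kwargs": {
  "rows": [
    [0.95,0,0,0,0,0,2],
    [0.95,0,0,0,0,0,2]
  ]
}}

```text
time_s: 19.82
tool_pos: [0.483, 0.0518, 0.2361]
tool_rot: [-179.9, -0.1, -84.8]
force: [-0.3, -1.6, 3.6]
grip_width: 0.0117
```

```bash
python3 s.py
```

```text
t 19.82 [0.483 0.052 0.236] yaw -84.80 F [-0.268 -1.623  3.572] M [-0.563  0.223  0.233] w 0.0117 j7 0.180 q7 -78.1
```

Request:
{"fn": "jog_arm", "kwargs": {
  "rows": [
    [0.95,0,0,0,0,0,2],
    [0.95,0,0,0,0,0,2]
  ]
}}

```text
time_s: 19.98
tool_pos: [0.483, 0.0517, 0.2361]
tool_rot: [-179.9, -0.1, -88.8]
force: [-0.3, -2.3, 3.5]
grip_width: 0.0117
```

```bash
python3 s.py
```

```text
t 19.98 [0.483 0.052 0.236] yaw -88.79 F [-0.265 -2.328  3.478] M [-0.612  0.141  0.267] w 0.0117 j7 0.139 q7 -82.0
```

Joint 7's effort is now falling while the wrist moment rises, so the two disagree. I pause, average some readings and check the ring and jaw gap with depth.

```bash
cat > pause.py <<'E'
from h import *
from deck import cloud
np.set_printoptions(precision=4,suppress=True)
M=[];J=[]
for i in range(6):
    o=status.get_obs(); M.append(o['wrist_torque'][2]); J.append(o['effort'])
    p,im,W=cloud()
print('t %.2f yaw %.2f'%(o['time_s'],o['tool_rot'][2]),'Mz',np.array(M),'mean',np.mean(M[1:]))
print('j7',np.array(J)[:,6],'eff',J[-1])
np.save('W.npy',W); P=W.reshape(-1,3); P=P[~np.isnan(P[:,0])]
Q=P[(abs(P[:,1]-.0505)<.006)&(P[:,0]>.51)&(P[:,0]<.60)&(P[:,2]>.03)&(P[:,2]<.07)]
for a in np.arange(.515,.585,.002):
    s=Q[(Q[:,0]>=a)&(Q[:,0]<a+.002)]
    print('%.3f:%s'%(a,('%.4f'%np.percentile(s[:,2],90)) if len(s) else '-'),end=' ')
T=P[(abs(P[:,1]-.0505)<.016)&(abs(P[:,0]-.56)<.02)&(abs(P[:,2]-.052)<.0012)]
E
python3 pause.py
```

```text
t 20.23 yaw -88.70 Mz [0.2675 0.2097 0.1132 0.0808 0.1016 0.0841] mean 0.1178842711463434
j7 [ 0.1391 -0.2669 -0.3988 -0.1617 -0.1067 -0.0994] eff [ -1.5237 -19.3088   5.0124 -23.6801  -1.0803   0.0483  -0.0994]
0.515:0.0496 0.517:0.0499 0.519:0.0498 0.521:0.0495 0.523:0.0495 0.525:0.0497 0.527:0.0496 0.529:0.0497 0.531:0.0498 0.533:0.0498 0.535:0.0496 0.537:0.0480 0.539:0.0494 0.541:0.0517 0.543:0.0518 0.545:0.0517 0.547:0.0517 0.549:0.0529 0.551:0.0524 0.553:0.0386 0.555:0.0388 0.557:0.0389 0.559:0.0386 0.561:0.0387 0.563:0.0388 0.565:0.0386 0.567:0.0389 0.569:0.0521 0.571:0.0526 0.573:0.0518 0.575:0.0507 0.577:0.0506 0.579:0.0508 0.581:0.0508 0.583:0.0506
```

All signals agree: the moving torque, paused torque and joint 7 effort have each changed by about 0.07 N m since yaw -81°. The pad now touches the ring and has pushed it almost home. That is about 6–7 N, so a little more.

Request:
{"fn": "jog_arm", "kwargs": {
  "rows": [
    [0.95,0,0,0,0,0,1.5],
    [0.95,0,0,0,0,0,1.5]
  ]
}}

```text
time_s: 20.45
tool_pos: [0.483, 0.0516, 0.2361]
tool_rot: [-179.9, -0.1, -91.7]
force: [-0.6, -3.2, 5.4]
grip_width: 0.0118
```

```bash
python3 s.py; python3 pause.py
```

```text
t 20.45 [0.483 0.052 0.236] yaw -91.73 F [-0.569 -3.153  5.404] M [-0.848  0.198  0.353] w 0.0118 j7 0.027 q7 -84.8
t 20.70 yaw -91.68 Mz [0.3527 0.2681 0.1687 0.2048 0.2006 0.1939] mean 0.20720761878625898
j7 [ 0.0273 -0.3257 -0.3839 -0.2313 -0.1957 -0.1903] eff [ -1.5078 -19.3072   5.0485 -23.6677  -1.1786   0.0469  -0.1903]
0.515:0.0497 0.517:0.0498 0.519:0.0497 0.521:0.0497 0.523:0.0498 0.525:0.0498 0.527:0.0496 0.529:0.0498 0.531:0.0497 0.533:0.0498 0.535:0.0497 0.537:0.0483 0.539:0.0482 0.541:0.0516 0.543:0.0519 0.545:0.0517 0.547:0.0518 0.549:0.0527 0.551:0.0522 0.553:0.0387 0.555:0.0386 0.557:0.0388 0.559:0.0387 0.561:0.0386 0.563:0.0387 0.565:0.0389 0.567:0.0390 0.569:0.0514 0.571:0.0525 0.573:0.0519 0.575:0.0507 0.577:0.0509 0.579:0.0507 0.581:0.0505 0.583:0.0507
```

The last step's torque is ambiguous because I changed the turning speed. I back off 20° and re-approach with one fixed protocol, including an un-nipped baseline.

Request:
{"fn": "jog_arm", "kwargs": {
  "rows": [
    [0.95,0,0,0,0,0,-2],
    [0.95,0,0,0,0,0,-2],
    [0.95,0,0,0,0,0,-2],
    [0.95,0,0,0,0,0,-2],
    [0.95,0,0,0,0,0,-2],
    [0.95,0,0,0,0,0,-2],
    [0.95,0,0,0,0,0,-2],
    [0.95,0,0,0,0,0,-2],
    [0.95,0,0,0,0,0,-2],
    [0.95,0,0,0,0,0,-2],
    [0.95,0,0,0,0,0,0],
    [0.95,0,0,0,0,0,0]
  ]
}}

```text
time_s: 21.75
tool_pos: [0.483, 0.0519, 0.2361]
tool_rot: [-179.9, -0.0, -71.7]
force: [0.6, -2.5, 5.3]
grip_width: 0.0116
```

```bash
cat > pp.py <<'E'
from h import *
np.set_printoptions(precision=3,suppress=True)
M=[];J=[]
for i in range(6):
    o=status.get_obs(); M.append(o['wrist_torque'][2]); J.append(o['effort'][6])
    if i==0: y0=o['tool_rot'][2]
    cams.read_camera('wrist')
print('t %.2f yaw %.2f'%(o['time_s'],y0),'Mz',np.array(M),'j7',np.array(J),'late Mz %.3f j7 %.3f'%(np.mean(M[3:]),np.mean(J[3:])))
E
python3 s.py
```

```text
t 21.75 [0.483 0.052 0.236] yaw -71.72 F [ 0.6   -2.542  5.257] M [-0.603  0.147  0.008] w 0.0116 j7 0.052 q7 -67.3
```

Request:
{"fn": "jog_arm", "kwargs": {
  "rows": [
    [0.95,0,0,0,0,0,1.5],
    [0.95,0,0,0,0,0,1.5]
  ]
}}

```text
time_s: 21.92
tool_pos: [0.483, 0.0519, 0.2361]
tool_rot: [-179.9, -0.0, -74.7]
force: [0.3, -2.9, 5.9]
grip_width: 0.012
```

```bash
python3 pp.py
```

```text
t 22.17 yaw -74.74 Mz [0.195 0.162 0.015 0.048 0.113 0.019] j7 [ 0.119 -0.207 -0.26  -0.115 -0.081 -0.076] late Mz 0.060 j7 -0.090
```

Request:
{"fn": "jog_arm", "kwargs": {
  "rows": [
    [0.95,0,0,0,0,0,1.5],
    [0.95,0,0,0,0,0,1.5]
  ]
}}

```text
time_s: 22.38
tool_pos: [0.483, 0.0519, 0.2361]
tool_rot: [-179.9, -0.0, -77.7]
force: [0.6, -3.7, 5.2]
grip_width: 0.0117
```

```bash
python3 pp.py
```

```text
t 22.63 yaw -77.74 Mz [0.205 0.155 0.154 0.048 0.11  0.11 ] j7 [ 0.122 -0.208 -0.262 -0.116 -0.082 -0.078] late Mz 0.089 j7 -0.092
```

Request:
{"fn": "jog_arm", "kwargs": {
  "rows": [
    [0.95,0,0,0,0,0,1.5],
    [0.95,0,0,0,0,0,1.5]
  ]
}}

```text
time_s: 22.85
tool_pos: [0.483, 0.0518, 0.2361]
tool_rot: [-179.9, -0.0, -80.7]
force: [0.7, -3.5, 6.4]
grip_width: 0.0118
```

```bash
python3 pp.py
```

```text
t 23.10 yaw -80.74 Mz [0.189 0.143 0.099 0.084 0.076 0.088] j7 [ 0.121 -0.213 -0.267 -0.121 -0.087 -0.082] late Mz 0.083 j7 -0.096
```

Joint 7 repeats to within a few mN m: paused -0.079 un-nipped against -0.190 at -91.7°. That is a rise of about 0.10 N m, so about 10 N. Same steps forward again.

Request:
{"fn": "jog_arm", "kwargs": {
  "rows": [
    [0.95,0,0,0,0,0,1.5],
    [0.95,0,0,0,0,0,1.5]
  ]
}}

```text
time_s: 23.32
tool_pos: [0.483, 0.0518, 0.2361]
tool_rot: [-179.9, -0.0, -83.7]
force: [0.2, -3.2, 4.9]
grip_width: 0.0118
```

```bash
python3 pp.py
```

```text
t 23.57 yaw -83.74 Mz [0.243 0.18  0.103 0.125 0.114 0.019] j7 [ 0.097 -0.239 -0.292 -0.146 -0.111 -0.107] late Mz 0.086 j7 -0.121
```

Request:
{"fn": "jog_arm", "kwargs": {
  "rows": [
    [0.95,0,0,0,0,0,1.5],
    [0.95,0,0,0,0,0,1.5]
  ]
}}

```text
time_s: 23.78
tool_pos: [0.483, 0.0517, 0.2361]
tool_rot: [-179.9, -0.0, -86.7]
force: [-0.2, -3.9, 6.6]
grip_width: 0.0119
```

```bash
python3 pp.py
```

```text
t 24.03 yaw -86.74 Mz [0.196 0.207 0.157 0.155 0.187 0.124] j7 [ 0.068 -0.27  -0.323 -0.176 -0.142 -0.137] late Mz 0.155 j7 -0.151
```

Request:
{"fn": "jog_arm", "kwargs": {
  "rows": [
    [0.95,0,0,0,0,0,1.5],
    [0.95,0,0,0,0,0,1.5]
  ]
}}

```text
time_s: 24.25
tool_pos: [0.483, 0.0517, 0.2361]
tool_rot: [-179.9, -0.1, -89.7]
force: [0.3, -4.1, 6.4]
grip_width: 0.0115
```

```bash
python3 pp.py
```

```text
t 24.50 yaw -89.73 Mz [0.289 0.199 0.16  0.183 0.187 0.193] j7 [ 0.038 -0.302 -0.356 -0.208 -0.174 -0.169] late Mz 0.188 j7 -0.183
```

Clean slope of about 0.031 N m per 3°, and the rise is now about 0.086 N m (8.6 N). One more degree, then I check, let go with a small opening and lift.

Request:
{"fn": "jog_arm", "kwargs": {
  "rows": [
    [0.95,0,0,0,0,0,1.1],
    [0.95,0,0,0,0,0,0],
    [0.95,0,0,0,0,0,0]
  ]
}}

```text
time_s: 24.8
tool_pos: [0.483, 0.0517, 0.2361]
tool_rot: [-179.9, -0.1, -90.8]
force: [-0.0, -2.7, 5.7]
grip_width: 0.0117
```

```bash
python3 pp.py
```

```text
t 25.05 yaw -90.78 Mz [0.225 0.202 0.248 0.228 0.208 0.289] j7 [-0.242 -0.228 -0.226 -0.226 -0.226 -0.226] late Mz 0.242 j7 -0.226
```

Request:
{"fn": "jog_arm", "kwargs": {
  "rows": [
    [0.79,0,0,0,0,0,0],
    [0.79,0,0,0,0,0,0],
    [0.79,0,0,0,0,0,0],
    [0.79,0,0,0,0,0,0]
  ]
}}

```text
time_s: 25.43
tool_pos: [0.4821, 0.0528, 0.2351]
tool_rot: [180.0, 0.0, -90.8]
force: [-0.6, -0.0, -0.6]
grip_width: 0.018
```

```bash
python3 s.py
```

```text
t 25.43 [0.482 0.053 0.235] yaw -90.83 F [-0.605 -0.046 -0.574] M [-0.028  0.194 -0.003] w 0.0180 j7 0.004 q7 -85.1
```

Request:
{"fn": "jog_arm", "kwargs": {
  "rows": [
    [0.79,0,0,-0.005,0,0,0],
    [0.79,0,0,-0.015,0,0,0],
    [0.79,0,0,-0.025,0,0,0],
    [0.79,0,0,-0.03,0,0,0],
    [0.79,0,0,-0.02,0,0,0],
    [0.79,0,0,0,0,0,0],
    [0.79,0,0,0,0,0,0]
  ]
}}

```text
time_s: 26.02
tool_pos: [0.4827, 0.0526, 0.3313]
tool_rot: [-179.9, 0.2, -90.8]
force: [-0.5, 0.9, 0.2]
grip_width: 0.0184
```

```bash
python3 - <<'E'
from look import *
p,im,d=look('w9',dict(knob_top=.083,band_center=.045,home=.045))
save('w9',im)
E
python3 deck.py|tail -1; python3 tilt.py
```

```text
t 26.0167 tcp [0.4827 0.0526 0.3313] [-179.899     0.189   -90.8152] F [-0.4822  0.9346  0.1617] w 0.01838610597650248
knob_top [215.2 316.5] 0.9 [0.4799 0.0542 0.083 ]
knob_top [144.3 375.2] 0.39 [0.5345 0.0098 0.083 ]
band_center [112.5 320.5] 0.74 [0.5586 0.0498 0.045 ]
band_center [ 76.4 607.7] 0.31 [ 0.6318 -0.3002  0.045 ]
home [110.  317.6] 0.6 [0.5608 0.0522 0.045 ]
home [156.4 317.7] 0.25 [0.5207 0.0527 0.045 ]
deck z 0.038038513053765655
0.54 [0.0391 0.0517] 0.041755132952677194 0.05944205733740296
0.542 [0.0502 0.052 ] 0.041681039049253986 0.05941661022507891
0.544 [0.0503 0.0521] 0.04166194725248211 0.059290754437134836
0.546 [0.0503 0.0519] 0.04154093575519714 0.059263626475922065
0.548 [0.0389 0.0528] 0.04268595150263632 0.059220750707496626
0.55 [0.0504 0.0529] 0.041619640087675464 0.05849926360743009
0.552 [0.0384 0.0528] 0.04002517598302463 0.059531344742351694
0.554 [0.0382 0.0528] 0.0394013340785789 0.06151576508093609
0.556 [0.0383 0.0527] 0.037690778377227126 0.062422646542404876
0.558 [0.0382 0.0528] 0.03772730075280064 0.06247817252549186
0.56 [0.038  0.0529] 0
[... 233 characters left out ...]
 [0.0385 0.053 ] 0.039658422669377365 0.060567844099026734
0.57 [0.0478 0.0524] 0.038766503084540646 0.06162093149361668
0.572 [0.0501 0.0528] 0.03775692432876071 0.062073819560883745
0.574 [0.0497 0.0514] 0.03717004297955005 0.06309701996621625
0.576 [0.0497 0.0515] 0.03599137373733653 0.06401046040104443
0.578 [0.0498 0.0511] 0.03707815460130196 0.06358842725930917Traceback (most recent call last):
  File "deck.py", line 21, in <module>
    r=B[:,1]-np.polyval(k,B[:,0]); g=abs(r)<.003; k=np.polyfit(B[g,0],B[g,1],1)
                                                    ~~~~~~~~~~^^^^^^^^^^^^^^^^^
    raise TypeError("expected non-empty vector for x")
TypeError: expected non-empty vector for x
```

View pics/w9.png

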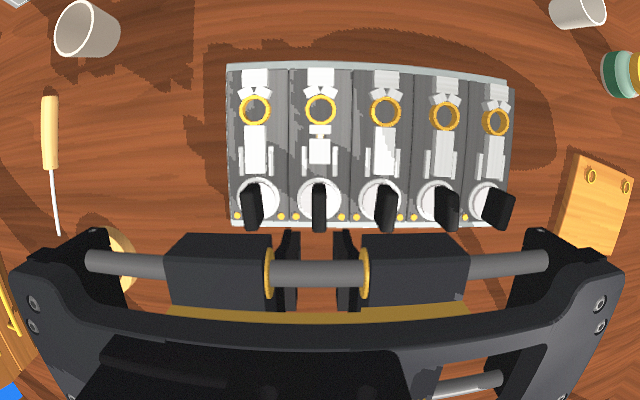

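The picture shows the ring flat in the vee at (110,320) with the jaw pad against it. The bar lies along the station at (207,319), the gripper is clear above, and the neighbours look undisturbed. Handing in.

```bash
python3 -c "
from cell import env; env.sign_off()"
```

```text
the job is handed in; nothing more can be done
```

The wide band lies flat in the vee of the empty station (second along the row from the robot's left). Its jaw is clamped at an estimated 9.5–10 N, the knob is let go and the gripper is clear above. The job was handed in at about 26 s.

- **Placing:** The first release left the ring leaning about 18° on the vee. I regripped it, drew it back about 4–5 mm and released it again. Depth then showed it flat, its top an even 0.0525 m.
- **Clamping force:** The nip came at about 1.4 rad. Joint 7's effort then rose by about 0.03 N m per 3° turned, reaching about 0.086 N m (8.6 N). I added 1.1° after that.
- **Readings that disagreed:**
  - On the first pass, one wrist-torque reading taken while turning suggested about 15 N. Joint 7's effort at the same point gave 9–11 N.
  - I backed off 20° and clamped again in equal steps, which gave the figures above.
  - The last pause, after the short final step, read higher than its predecessors. I put that down to the different step rather than more force.
- **Final checks:** The last picture shows the ring home in the vee, the pad against it, and the neighbouring stations undisturbed. The final depth check of the ring did not run on fresh data (the script failed). Its flatness at the end therefore rests on that picture and on depth from before the final tightening.

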